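Fill the empty cell of the shipping tray

TASK

The grey divided tray on the blue roller conveyor has one cell still empty. Take the finished module with the yellow front from the bench and set it down in the middle of that empty cell, upright and lined up like the two modules already there; do not let it drop. Leave those two in place. (The similar module with the red front is waiting for rework and does not belong in the tray.)

Things in the scene. Friction and masses are not known exactly. Their poses are not given: they have to be found in the camera images.
- module: Finished module on the bench left of the conveyor: upright grey housing with raised yellow front, 36 mm wide (its x), 90 long (its y), 60 high, about 0.16 kg, loose. Flat-sided across x at mid-length over the full height: pinch it there from above. Origin: centre of underside, z up. A red-fronted lookalike, a label roll and a screwdriver also lie on the bench, at most 60 mm high; bins 75 mm high stand at the far edge.
- tray: Shallow grey tray, fixed, on blue rollers (56 mm above the bench; side rails 70): 290 (its x) x 140 (its y) x 35 mm high, walls 5. Origin: centre of underside; inner floor 5 mm above it. Three cells in a row, each 90 (x) x 130 (y) mm inside, centred at x = -95, 0, +95 mm, y = 0. Two hold a module (long side along y), one is empty; which one varies.
- loaded_a: A second copy of the finished module (yellow front, 36 x 90 x 60 mm, same origin and axes), loose, already standing upright in the middle of one of the tray's cells; which cell varies.
- loaded_b: A second copy of the finished module (yellow front, 36 x 90 x 60 mm, same origin and axes), loose, already standing upright in the middle of one of the tray's cells; which cell varies.

How it is judged:
By the outcome, as a careful person would: the job done as asked, in the order asked, and still so for the second after the job is handed in, with the robot touching nothing.
It also fails if it takes over 40 s, if anything falls off the work surface, if the arm or the gripper's body presses on something with over 40 N, if the wrist force passes 120 N, or if a joint passes its speed limit or range.

ROBOT

A 7-joint arm with a two-finger parallel gripper is mounted at the origin on the work surface. World frame = base frame: x ahead of the robot, y to its left, z up, the work surface at z = 0. Lengths are in m, angles in rad, forces in N, time in s.
With the tool pointing down it reaches from about 0.425 to 1.025 m from the base axis. Payload 9.4 kg.
Tool frame: the origin (TCP) lies on the centre line of the jaws, within the pads' length; the fingertips stand tip_reach ahead of it and the grasp point (between the pads) lies 6 mm ahead of it (tip_reach is the distance from the TCP to the fingertips, in m); z points along the fingers, y is the line along which they close (so a half turn about z gives the same grasp; the last joint's range is limited). The gripper opens to 85 mm and grips with 20 to 120 N. Pads are 22 mm wide; open, the fingers measure 114 mm over their backs; the gripper's body (76 mm by 85 mm) begins 54 mm behind the grasp point. The pads swing forward as they close: fully open they stand 13 mm farther back than shut.
Start: joints at [-1.209, 0.599, -0.003, 1.599, 0.002, 0.943, -0.08], TCP at [0.308, 0.656, 0.256] pointing down, gripper open.
Joint ranges: [-2.57, 2.57], [-0.35, 1.97], [-1.29, 1.29], [0.11, 2.56], [-1.05, 4.19], [0.11, 1.86], [-2.63, 2.63]. Speed limits (rad/s): [2.22, 2.22, 3.01, 3.01, 3.14, 3.14, 3.14].

INTERFACE

Orientations are given as a unit quaternion [x, y, z, w].
In Python, from plant import * gives the robot as it stands.
- The arm moves only by the tool step_arm, never from a script. Its argument "deltas" is a list of rows, each an object with "xyz": the shift along the tool's x, y, z in mm, a list of three; "rotation": the turn, a rotation vector about the tool's x, y, z in rad, a list of three; "gripper": the gripper command: -1 is shut, 1 is fully open, values between are in proportion. In form: [{"xyz": [dx, dy, dz], "rotation": [ax, ay, az], "gripper": gripper}, ...]. A call has 1 to 12 rows; each row shifts and turns the commanded pose from where the row before left it, along the tool's axes as they then stand; what a row does not reach is not made up. A row lasts 1/8 s, in which the tool goes at most 62.5 mm and 10.7 degrees, less where a joint would pass 70% of its speed; a pose out of reach is approached as far as the arm can. A call with a gripper value outside its range is refused whole. The fingers move at their own pace and stop on an object; "squeeze" is the grip in N (left out, the last holds). Time passes only in rows, so rows that do not move let the fingers close. It gives the time, the measured TCP pose, the force, the opening and the grip force at its end, in the units of the state.
- get_obs(): the state, without advancing time (a new reading comes with each control period).
- camera(name): name is "side" or "top"; returns a dict with "color" (384x512x3 uint8, blue, green, red), "fx", "fy", "cx", "cy" (pixels), "position" and "orientation" of the camera in the world. Camera axes: x right, y up, looking along -z (the intrinsics and any distortion apply to the point x, -y, -z); pixel columns grow to the right and rows downward; lengths in m; the calibration is good to about 2 mm. A picture is of the moment at which its call begins. There is no depth.
- close_job(): hands the job in; it is judged then, once.
The state is a dict: "time_s": time; "joints": joint angles; "joint_velocities": joint speeds; "effort": joint torques, N m; "tool_pos": TCP position; "ee_rot": TCP orientation; "ft_force": force on the tool from outside, world axes, zero at the start; "ft_torque": the same for the moment, N m; "width": opening from 0.0 (shut) to 1.0 (fully open); "finger_force": force on a finger pad.
Only numpy, scipy, OpenCV 4.12 (cv2) and the standard library are available. Lean on these libraries where they do the work, as an engineer would, in place of code of your own. Each camera call takes 0.05 s, during which the arm holds its last target. There are 200 camera calls.

## Working session

There is one attempt and no reset: what is moved stays moved. The work goes in short steps, Python scripts to look and compute and a tool call to move; the robot and the scene stay as the last step left them, time stands still between calls to the robot, and variables do not carry over. Pictures are saved under pics/ and viewed, at most 10 in all, crops included, and the job is handed in when it is done.

Besides the shell and the picture viewer there is one more tool, called after ">>>" by a JSON object that holds its "op" and its "data", one argument or row to a line. step_arm: Moves the arm, as the interface text tells. Its arguments: {"type":"object","properties":{"deltas":{"type":"array","items":{"type":"object","properties":{"xyz":{"type":"array","items":{"type":"number"}},"rotation":{"type":"array","items":{"type":"number"}},"gripper":{"type":"number"}}}},"squeeze":{"type":"number"}},"required":["deltas"]}

```bash
mkdir -p pics
python3 - <<'E'
from plant import *
import cv2
for n in("top","side"):
    c=camera(n); cv2.imwrite(f"pics/{n}0.png",c["color"]); print({k:v for k,v in c.items() if k!="color"})
o=get_obs(); print(o)
E
```

```text
{'fx': 422.5549900166967, 'fy': 422.5549900166967, 'cx': 257.92773410984535, 'cy': 190.18407279076166, 'position': array([0.38192192, 0.06219694, 0.8797462 ]), 'orientation': array([-0.07566513,  0.07883434,  0.71813501, -0.68727145])}
{'fx': 447.69702544638136, 'fy': 447.69702544638136, 'cx': 250.53920910964385, 'cy': 192.9749831632905, 'position': array([ 0.47276609, -0.67146478,  0.71235929]), 'orientation': array([ 0.41759426, -0.01603052, -0.0469834 ,  0.90727648])}
{'time_s': 0.1, 'joints': array([-1.20869239,  0.60009132, -0.00257479,  1.60002964,  0.00181763,
        0.94287974, -0.07976552]), 'joint_velocities': array([ 0.00036011, -0.00246391,  0.00084043, -0.00134692, -0.00096941,
        0.0021457 ,  0.00046287]), 'effort': array([ 5.36016465e-03, -7.77991462e+01,  1.56985335e+00, -2.58625370e+01,
        1.26457319e-02,  5.44507857e-03,  2.68108897e-05]), 'tool_pos': array([0.30785773, 0.6559813 , 0.25547668]), 'ee_rot': array([ 2.17582838e-01,  9.76041605e-01, -6.97102352e-04, -9.01632777e-05]), 'ft_force': array([-0.85230376,  0.13703322,  0.41282701]), 'ft_torque': array([ 0.0169389 , -0.01841828,  0.01177765]), 'finger_force': 0.0, 'width': 0.9949140170751065}
```

View pics/top0.png

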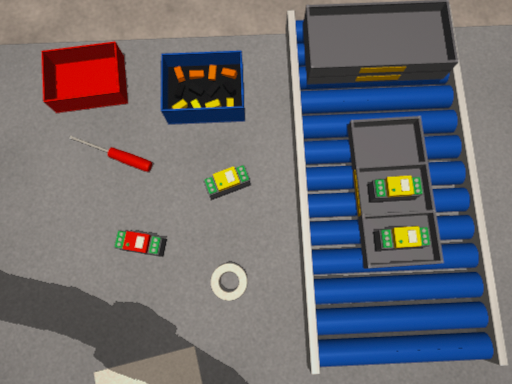

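View pics/side0.png

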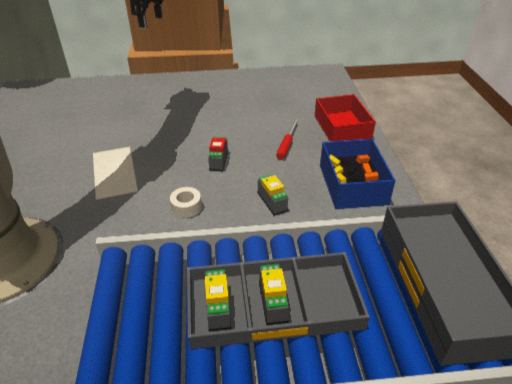

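The pictures show the target module at about (228,180) in the top view. The tray's empty cell is the far one, about (388,143), and the red-fronted lookalike is at (140,242). I'll zoom in to measure edges.

Run:
```python
import cv2,numpy as np
a=cv2.imread("pics/top0.png")
m=cv2.resize(a[155:205,195:260],None,fx=8,fy=8,interpolation=cv2.INTER_CUBIC)[:400,:520]
t=cv2.resize(a[110:275,340:450],None,fx=3.6,fy=3.6,interpolation=cv2.INTER_CUBIC)
h=np.zeros((594,520+0,3),np.uint8); h[:400,:520]=m
cv2.imwrite("pics/cropm.png",m);cv2.imwrite("pics/cropt.png",t)
```

```text
(no output)
```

View pics/cropm.png

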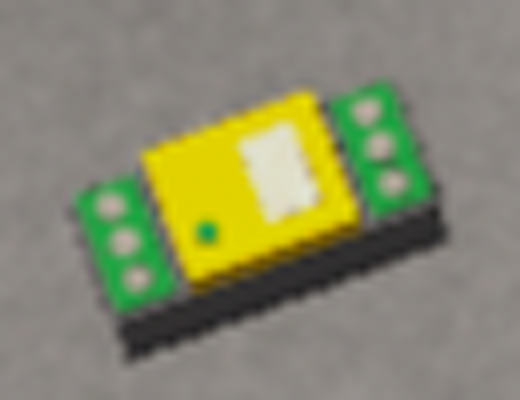

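View pics/cropt.png

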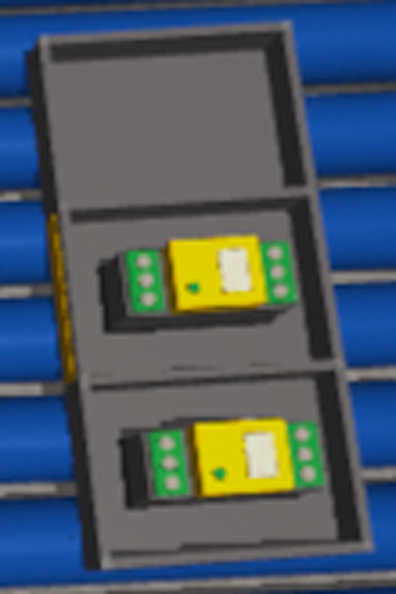

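The crops show the same LED and label direction on the bench module and the loaded ones, so no half turn is needed. I read the yellow top at about (143,152),(310,90),(360,222),(190,285) in the module crop. The tray rim is at about (38,38),(292,24),(372,550),(100,568) in the tray crop.

```bash
cat > h.py <<'E'
from plant import *
import cv2,numpy as np
from scipy.spatial.transform import Rotation as R
def cast(c,px,z):
    px=np.atleast_2d(px).astype(float)
    d=np.c_[(px[:,0]-c["cx"])/c["fx"],-(px[:,1]-c["cy"])/c["fy"],-np.ones(len(px))]
    d=R.from_quat(c["orientation"]).apply(d); p=c["position"]
    return (p+d*((np.reshape(z,(-1,1))-p[2])/d[:,2:]))[:,:2]
def proj(c,P):
    q=R.from_quat(c["orientation"]).inv().apply(np.atleast_2d(P)-c["position"])
    return np.c_[c["cx"]+c["fx"]*q[:,0]/-q[:,2],c["cy"]+c["fy"]*q[:,1]/q[:,2]]
def yellow(img,roi):
    x0,y0,x1,y1=roi; h=cv2.cvtColor(img[y0:y1,x0:x1],cv2.COLOR_BGR2HSV)
    m=cv2.inRange(h,(20,150,120),(35,255,255)); m=cv2.morphologyEx(m,cv2.MORPH_OPEN,np.ones((3,3)))
    k=max(cv2.findContours(m,cv2.RETR_EXTERNAL,cv2.CHAIN_APPROX_NONE)[0],key=cv2.contourArea)
    return cv2.convexHull(k)[:,0]+[x0,y0]
def rect(xy):  # centre, sizes, long-side angle
    (cx,cy),(w,h),a=cv2.minAreaRect((xy*1000).astype(np.float32))
    return np.round([cx,cy,w,h,a],1)
E
python3 - <<'E'
from h import *
c=camera("top");s=camera("side")
u=lambda p,f,o:(np.array(p)+.5)/f-.5+o
def show(n,q):
    q=q*1000; print(n,q.round(1).tolist(),"mean",q.mean(0).round(1),"sides",np.linalg.norm(q-np.roll(q,-1,0),axis=1).round(1),"ang",[round(float(np.degrees(np.arctan2(*(e[::-1])))),1) for e in np.roll(q,-1,0)-q])
show("mod",cast(c,u([(143,152),(310,90),(360,222),(190,285)],8,[195,155]),.06))
show("tray",cast(c,u([(38,38),(292,24),(372,550),(100,568)],3.6,[340,110]),.091))
f=lambda p:u(p,3.6,[340,110])
show("B mid",cast(c,f([(168,240),(262,235),(270,302),(174,310)]),.121))
show("A near",cast(c,f([(193,423),(290,418),(298,490),(200,496)]),.121))
show("green mod",cast(c,u([(75,210),(390,82),(437,205),(122,315)],8,[195,155]),.05))
for n,roi,z in(("mod",(250,170,295,218),.06),("mid",(255,260,295,312),.121),("near",(200,265,235,320),.121)):
    print("side",n,rect(cast(s,yellow(s["color"],roi),z)))
for n,roi,z in(("mod",(200,160,255,200),.06),("mid",(370,170,425,205),.121),("near",(375,220,435,255),.121)):
    print("top",n,rect(cast(c,yellow(c["color"],roi),z)))
E
```

```text
mod [[602.3, 144.1], [616.6, 101.8], [581.9, 90.4], [567.6, 133.1]] mean [592.1 117.3] sides [44.7 36.5 45.1 36.4] ang [-71.4, -161.8, 108.4, 17.6]
tray [[691.5, -134.5], [693.5, -275.5], [406.1, -279.8], [403.2, -139.9]] mean [ 548.6 -207.4] sides [141.  287.4 140.  288.3] ang [-89.2, -179.1, 91.2, 1.1]
B mid [[566.5, -183.8], [567.0, -232.4], [531.7, -232.2], [529.7, -182.8]] mean [ 548.7 -207.8] sides [48.7 35.3 49.4 36.8] ang [-89.4, 179.6, 92.3, -1.5]
A near [[471.7, -185.9], [472.0, -234.8], [436.1, -234.2], [435.3, -185.2]] mean [ 453.8 -210. ] sides [48.9 36.  48.9 36.4] ang [-89.6, 179.0, 91.0, -1.0]
green mod [[590.6, 162.6], [620.7, 81.8], [587.9, 71.1], [562.9, 151.2]] mean [590.5 116.7] sides [86.2 34.5 83.9 29.9] ang [-69.6, -161.9, 107.3, 22.3]
side mod [593.6 110.8  42.   61.   18.8]
side mid [ 550.  -212.7   37.3   56.5    1.2]
side near [ 455.5 -215.    56.1   36.1   89.9]
top mod [592.  117.4  36.5  46.3  18. ]
top mid [ 548.6 -207.2   36.6   46.7    1.2]
top near [ 453.9 -209.2   36.6   46.7    0.9]
```

>>> {"op": "step_arm", "data": {
  "deltas": [
    {"xyz":[-40.5,-30.6,0],"rotation":[0,0,0],"gripper":1},
    {"xyz":[-40.5,-30.6,0],"rotation":[0,0,0],"gripper":1},
    {"xyz":[-40.5,-30.6,0],"rotation":[0,0,0],"gripper":1},
    {"xyz":[-40.5,-30.6,0],"rotation":[0,0,0],"gripper":1},
    {"xyz":[-40.5,-30.6,0],"rotation":[0,0,0],"gripper":1},
    {"xyz":[-40.5,-30.6,0],"rotation":[0,0,0],"gripper":1},
    {"xyz":[-40.5,-30.6,0],"rotation":[0,0,0],"gripper":1},
    {"xyz":[-40.5,-30.6,0],"rotation":[0,0,0],"gripper":1},
    {"xyz":[-40.5,-30.6,0],"rotation":[0,0,0],"gripper":1},
    {"xyz":[-40.5,-30.6,0],"rotation":[0,0,0],"gripper":1},
    {"xyz":[-40.5,-30.6,0],"rotation":[0,0,0],"gripper":1},
    {"xyz":[-40.5,-30.6,0],"rotation":[0,0,0],"gripper":1}
  ]
}}

```text
time_s: 1.7
tool_pos: [0.5926, 0.1159, 0.2563]
ee_rot: [0.218, 0.976, 0.0, 0.0]
ft_force: [-0.3, -0.1, -0.5]
width: 0.998
finger_force: 0.0
```

>>> {"op": "step_arm", "data": {
  "deltas": [
    {"xyz":[0,0,0],"rotation":[0,0,0.1636],"gripper":1},
    {"xyz":[0,0,0],"rotation":[0,0,0.1636],"gripper":1},
    {"xyz":[0,0,0],"rotation":[0,0,0.1636],"gripper":1},
    {"xyz":[0,0,0],"rotation":[0,0,0.1636],"gripper":1},
    {"xyz":[0,0,0],"rotation":[0,0,0.1636],"gripper":1},
    {"xyz":[0,0,0],"rotation":[0,0,0],"gripper":1},
    {"xyz":[0,0,0],"rotation":[0,0,0],"gripper":1}
  ]
}}

```text
time_s: 2.58
tool_pos: [0.5919, 0.1176, 0.2562]
ee_rot: [0.586, 0.81, -0.0, 0.0]
ft_force: [-0.7, 0.4, 0.6]
width: 1.002
finger_force: 0.0
```

```bash
cat >> h.py <<'E'
def need(xy,ang,z=None): # world xy mm, closing-line angle deg -> tool-frame shift mm, turn about tool z
    o=get_obs(); r=R.from_quat(o["ee_rot"]); p=o["tool_pos"]*1000
    d=np.array([*xy,p[2] if z is None else z])-p; y=r.apply([0,1,0]); a=np.degrees(np.arctan2(y[1],y[0]))
    da=(ang-a+90)%180-90
    print("t",o["time_s"],"tcp",p.round(1),"yang",a.round(2),"zaxis",r.apply([0,0,1]).round(4),"tool shift",r.inv().apply(d).round(1),"turn",round(-np.radians(da),4),"F",o["ft_force"].round(1),"w",round(o["width"],3))
E
python3 - <<'E'
from h import *
import plant
need((592.1,117.3),18)
print(getattr(plant,"tip_reach",None),[n for n in dir(plant) if not n.startswith("_")][:40])
E
```

```text
t 2.575 tcp [591.9 117.6 256.2] yang 18.21 zaxis [-1.e-04 -1.e-04 -1.e+00] tool shift [-0.3  0.1  0. ] turn 0.0037 F [-0.7  0.4  0.6] w 1.002
0.025 ['MotionError', 'camera', 'close_job', 'get_obs', 'tip_reach']
```

>>> {"op": "step_arm", "data": {
  "deltas": [
    {"xyz":[0,0,40],"rotation":[0,0,0.0037],"gripper":1},
    {"xyz":[0,0,40],"rotation":[0,0,0],"gripper":1},
    {"xyz":[0,0,40],"rotation":[0,0,0],"gripper":1},
    {"xyz":[0,0,40],"rotation":[0,0,0],"gripper":1},
    {"xyz":[0,0,25],"rotation":[0,0,0],"gripper":1},
    {"xyz":[0,0,13],"rotation":[0,0,0],"gripper":1},
    {"xyz":[0,0,6],"rotation":[0,0,0],"gripper":1},
    {"xyz":[0,0,0],"rotation":[0,0,0],"gripper":1}
  ]
}}

```text
time_s: 3.58
tool_pos: [0.5922, 0.1174, 0.0527]
ee_rot: [0.589, 0.808, 0.0, 0.0]
ft_force: [0.4, -1.1, 0.3]
width: 1.002
finger_force: 0.0
```

>>> {"op": "step_arm", "data": {
  "deltas": [
    {"xyz":[0,0,0],"rotation":[0,0,0],"gripper":0.3},
    {"xyz":[0,0,0],"rotation":[0,0,0],"gripper":0.1},
    {"xyz":[0,0,0],"rotation":[0,0,0],"gripper":0},
    {"xyz":[0,0,0],"rotation":[0,0,0],"gripper":-0.1},
    {"xyz":[0,0,0],"rotation":[0,0,0],"gripper":-0.2},
    {"xyz":[0,0,0],"rotation":[0,0,0],"gripper":-0.4},
    {"xyz":[0,0,0],"rotation":[0,0,0],"gripper":-0.7},
    {"xyz":[0,0,0],"rotation":[0,0,0],"gripper":-1},
    {"xyz":[0,0,0],"rotation":[0,0,0],"gripper":-1},
    {"xyz":[0,0,0],"rotation":[0,0,0],"gripper":-1}
  ],
  "squeeze": 30
}}

```text
time_s: 4.82
tool_pos: [0.5921, 0.1175, 0.0525]
ee_rot: [0.589, 0.808, 0.0, 0.0]
ft_force: [-0.3, 0.3, 5.4]
width: 0.416
finger_force: 30.0
```

>>> {"op": "step_arm", "data": {
  "deltas": [
    {"xyz":[0,0,-5],"rotation":[0,0,0],"gripper":-1},
    {"xyz":[0,0,-15],"rotation":[0,0,0],"gripper":-1},
    {"xyz":[0,0,-30],"rotation":[0,0,0],"gripper":-1},
    {"xyz":[0,0,-40],"rotation":[0,0,0],"gripper":-1},
    {"xyz":[0,0,-40],"rotation":[0,0,0],"gripper":-1},
    {"xyz":[0,0,-30],"rotation":[0,0,0],"gripper":-1},
    {"xyz":[0,0,-15],"rotation":[0,0,0],"gripper":-1},
    {"xyz":[0,0,-5],"rotation":[0,0,0],"gripper":-1},
    {"xyz":[0,0,0],"rotation":[0,0,0],"gripper":-1},
    {"xyz":[0,0,0],"rotation":[0,0,0],"gripper":-1}
  ]
}}

```text
time_s: 6.08
tool_pos: [0.5914, 0.1174, 0.2311]
ee_rot: [0.589, 0.808, -0.001, -0.001]
ft_force: [0.2, 0.5, -2.4]
width: 0.416
finger_force: 30.4
```

Run:
```python
from h import *
need((643.6,-205.6),1.1)
```

```text
t 6.075 tcp [591.4 117.4 231.1] yang 17.78 zaxis [-1.9e-03 -6.0e-04 -1.0e+00] tool shift [-3.234e+02 -4.900e+01  1.000e-01] turn 0.2912 F [ 0.2  0.5 -2.4] w 0.416
```

>>> {"op": "step_arm", "data": {
  "deltas": [
    {"xyz":[-12,-1.8,0],"rotation":[0,0,0],"gripper":-1},
    {"xyz":[-24,-3.6,0],"rotation":[0,0,0],"gripper":-1},
    {"xyz":[-36,-5.5,0],"rotation":[0,0,0],"gripper":-1},
    {"xyz":[-36,-5.5,0],"rotation":[0,0,0],"gripper":-1},
    {"xyz":[-36,-5.5,0],"rotation":[0,0,0],"gripper":-1},
    {"xyz":[-36,-5.5,0],"rotation":[0,0,0],"gripper":-1},
    {"xyz":[-36,-5.5,0],"rotation":[0,0,0],"gripper":-1},
    {"xyz":[-36,-5.5,0],"rotation":[0,0,0],"gripper":-1},
    {"xyz":[-36,-5.5,0],"rotation":[0,0,0],"gripper":-1},
    {"xyz":[-22,-3.3,0],"rotation":[0,0,0],"gripper":-1},
    {"xyz":[-13,-2,0],"rotation":[0,0,0],"gripper":-1},
    {"xyz":[0,0,0],"rotation":[0,0,0],"gripper":-1}
  ]
}}

```text
time_s: 7.58
tool_pos: [0.6436, -0.2056, 0.2321]
ee_rot: [0.59, 0.808, -0.0, -0.0]
ft_force: [-0.1, 0.3, -2.8]
width: 0.417
finger_force: 30.4
```

>>> {"op": "step_arm", "data": {
  "deltas": [
    {"xyz":[0,0,0],"rotation":[0,0,0.0728],"gripper":-1},
    {"xyz":[0,0,0],"rotation":[0,0,0.0728],"gripper":-1},
    {"xyz":[0,0,0],"rotation":[0,0,0.0728],"gripper":-1},
    {"xyz":[0,0,0],"rotation":[0,0,0.0728],"gripper":-1},
    {"xyz":[0,0,0],"rotation":[0,0,0],"gripper":-1},
    {"xyz":[0,0,0],"rotation":[0,0,0],"gripper":-1}
  ]
}}

```text
time_s: 8.32
tool_pos: [0.6439, -0.204, 0.2323]
ee_rot: [0.699, 0.715, 0.0, -0.0]
ft_force: [0.0, -1.1, -3.0]
width: 0.415
finger_force: 30.4
```

Run:
```python
from h import *
need((643.6,-205.6),1.1)
s=camera("side")
cv2.imwrite("pics/side1.png",cv2.resize(s["color"][120:360,200:460],None,fx=2.4,fy=2.4,interpolation=cv2.INTER_CUBIC))
```

```text
t 8.325 tcp [ 643.9 -204.   232.3] yang 1.26 zaxis [-1.e-04  4.e-04 -1.e+00] tool shift [-1.6 -0.3 -0. ] turn 0.0028 F [ 0.  -1.1 -3. ] w 0.415
```

View pics/side1.png

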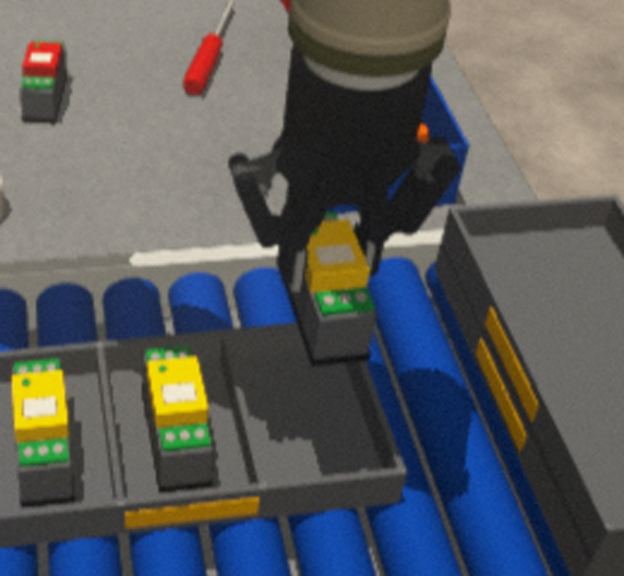

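The picture shows the module held upright above the empty cell. Its lower front edge runs from about (312,360) to (370,352), and the tote is off to the right. I'll check tilt and the drop distance by projection.

Run:
```python
from h import *
s=camera("side"); o=get_obs(); p=o["tool_pos"]
r=R.from_euler("z",1.2,degrees=True)
P=p*[1,1,0]+r.apply([[-.018,-.045,0],[.018,-.045,0],[-.018,-.045,.045],[.018,-.045,.045]])+[0,0,p[2]-.0525]
print(((proj(s,P)-[200,120])*2.4).round(0).tolist())
c=camera("top")
print("tote front edge at floor/rim .13/.16", [cast(c,[[312,82],[448,78]],z).round(3).tolist() for z in(.056,.13,.16)])
```

```text
[[307.0, 367.0], [363.0, 361.0], [315.0, 319.0], [373.0, 313.0]]
tote front edge at floor/rim .13/.16 [[[0.795, -0.07], [0.791, -0.359]], [[0.757, -0.058], [0.754, -0.321]], [[0.742, -0.054], [0.739, -0.306]]]
```

Run:
```python
from h import *
s=camera("side")
r=R.from_euler("z",1.1,degrees=True)
B=np.array([[-.018,-.045,0],[.018,-.045,0]])
for c0 in((.5487,-.2075),(.4538,-.2095)):
    print(((proj(s,r.apply(B)+[*c0,.061])-[200,120])*2.4).round(0).tolist())
need((643.6,-205.6),1.1)
```

```text
[[156.0, 492.0], [207.0, 486.0]]
[[19.0, 507.0], [71.0, 502.0]]
t 8.525 tcp [ 643.8 -205.1  232.4] yang 1.13 zaxis [ 1.e-04  1.e-04 -1.e+00] tool shift [-0.5 -0.2 -0. ] turn 0.0006 F [ 0.5  0.6 -2.3] w 0.418
```

>>> {"op": "step_arm", "data": {
  "deltas": [
    {"xyz":[0,0,15],"rotation":[0,0,0],"gripper":-1},
    {"xyz":[0,0,25],"rotation":[0,0,0],"gripper":-1},
    {"xyz":[0,0,25],"rotation":[0,0,0],"gripper":-1},
    {"xyz":[0,0,20],"rotation":[0,0,0],"gripper":-1},
    {"xyz":[0,0,14],"rotation":[0,0,0],"gripper":-1},
    {"xyz":[0,0,8],"rotation":[0,0,0],"gripper":-1},
    {"xyz":[0,0,4],"rotation":[0,0,0],"gripper":-1},
    {"xyz":[0,0,2],"rotation":[0,0,0],"gripper":-1},
    {"xyz":[0,0,0],"rotation":[0,0,0],"gripper":-1},
    {"xyz":[0,0,0],"rotation":[0,0,0],"gripper":-1}
  ]
}}

```text
time_s: 9.78
tool_pos: [0.644, -0.2052, 0.1198]
ee_rot: [0.7, 0.714, 0.0, 0.0]
ft_force: [-0.1, 0.1, -2.7]
width: 0.417
finger_force: 30.4
```

Run:
```python
from h import *
s=camera("side")
cv2.imwrite("pics/side2.png",cv2.resize(s["color"][200:360,200:400],None,fx=3.6,fy=3.6,interpolation=cv2.INTER_CUBIC))
need((643.6,-205.6),1.1,113.5)
```

```text
t 9.825 tcp [ 644.  -205.2  119.7] yang 1.1 zaxis [ 7.e-04 -2.e-04 -1.e+00] tool shift [-0.4 -0.4  6.2] turn -0.0 F [ 0.5 -0.4 -2.5] w 0.417
```

View pics/side2.png

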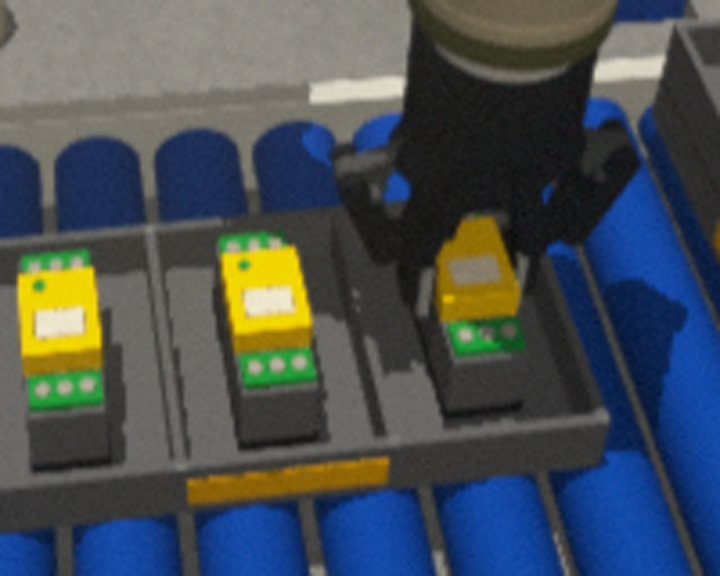

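The module is just above the floor of the empty cell, with its lower edge at about (445,412)-(522,405). It is centred and in line with its neighbours. Next I'll creep down.

>>> {"op": "step_arm", "data": {
  "deltas": [
    {"xyz":[-0.4,-0.4,2],"rotation":[0,0,0],"gripper":-1},
    {"xyz":[0,0,1.5],"rotation":[0,0,0],"gripper":-1},
    {"xyz":[0,0,1],"rotation":[0,0,0],"gripper":-1},
    {"xyz":[0,0,1],"rotation":[0,0,0],"gripper":-1},
    {"xyz":[0,0,0],"rotation":[0,0,0],"gripper":-1},
    {"xyz":[0,0,0],"rotation":[0,0,0],"gripper":-1}
  ]
}}

```text
time_s: 10.58
tool_pos: [0.6434, -0.2055, 0.1138]
ee_rot: [0.7, 0.714, 0.0, 0.0]
ft_force: [-0.5, 0.4, -1.2]
width: 0.414
finger_force: 30.4
```

>>> {"op": "step_arm", "data": {
  "deltas": [
    {"xyz":[0,0,0.5],"rotation":[0,0,0],"gripper":-1},
    {"xyz":[0,0,0],"rotation":[0,0,0],"gripper":-1},
    {"xyz":[0,0,0],"rotation":[0,0,0],"gripper":-1}
  ]
}}

```text
time_s: 10.95
tool_pos: [0.6434, -0.2056, 0.1136]
ee_rot: [0.7, 0.714, 0.0, 0.0]
ft_force: [-1.8, 0.3, 4.6]
width: 0.417
finger_force: 30.9
```

The upward force shows the module is resting on the floor. I'll release with a small opening and then rise.

>>> {"op": "step_arm", "data": {
  "deltas": [
    {"xyz":[0,0,0],"rotation":[0,0,0],"gripper":-0.15},
    {"xyz":[0,0,0],"rotation":[0,0,0],"gripper":-0.1},
    {"xyz":[0,0,0],"rotation":[0,0,0],"gripper":0},
    {"xyz":[0,0,0],"rotation":[0,0,0],"gripper":0.1},
    {"xyz":[0,0,0],"rotation":[0,0,0],"gripper":0.2},
    {"xyz":[0,0,0],"rotation":[0,0,0],"gripper":0.2},
    {"xyz":[0,0,0],"rotation":[0,0,0],"gripper":0.2}
  ]
}}

```text
time_s: 11.82
tool_pos: [0.6434, -0.2056, 0.1133]
ee_rot: [0.7, 0.714, -0.0, 0.0]
ft_force: [-0.4, 0.1, 0.3]
width: 0.599
finger_force: 0.0
```

>>> {"op": "step_arm", "data": {
  "deltas": [
    {"xyz":[0,0,-4],"rotation":[0,0,0],"gripper":0.2},
    {"xyz":[0,0,-8],"rotation":[0,0,0],"gripper":0.2},
    {"xyz":[0,0,-15],"rotation":[0,0,0],"gripper":0.2},
    {"xyz":[0,0,-25],"rotation":[0,0,0],"gripper":0.2},
    {"xyz":[0,0,-35],"rotation":[0,0,0],"gripper":0.2},
    {"xyz":[0,0,-35],"rotation":[0,0,0],"gripper":0.2},
    {"xyz":[-40,0,-15],"rotation":[0,0,0],"gripper":0.2},
    {"xyz":[45,0,0],"rotation":[0,0,0],"gripper":0.2},
    {"xyz":[45,0,0],"rotation":[0,0,0],"gripper":0.2},
    {"xyz":[45,0,0],"rotation":[0,0,0],"gripper":0.2},
    {"xyz":[45,0,0],"rotation":[0,0,0],"gripper":0.2},
    {"xyz":[40,0,0],"rotation":[0,0,0],"gripper":0.2}
  ]
}}

```text
time_s: 13.32
tool_pos: [0.6399, -0.0238, 0.2516]
ee_rot: [0.7, 0.714, 0.001, 0.0]
ft_force: [0.2, 0.1, -0.2]
width: 0.602
finger_force: 0.0
```

Run:
```python
from h import *
c=camera("top"); print(get_obs()["tool_pos"],get_obs()["width"])
for n,roi,z in(("far",(360,120,425,165),.121),("mid",(370,170,425,205),.121),("near",(375,220,435,255),.121)):
    try: print(n,rect(cast(c,yellow(c["color"],roi),z)))
    except Exception as e: print(n,e)
cv2.imwrite("pics/top3.png",c["color"])
```

```text
[ 0.63998459 -0.0170849   0.25113179] 0.5948664755074768
far max() iterable argument is empty
mid max() iterable argument is empty
near max() iterable argument is empty
```

View pics/top3.png

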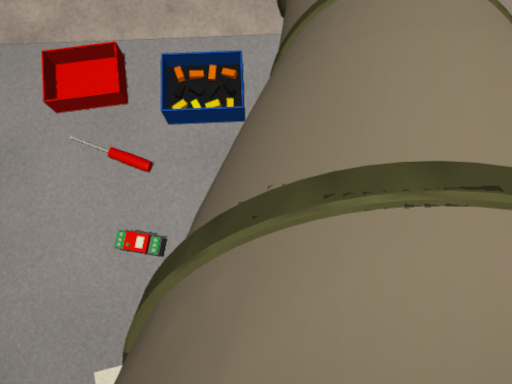

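The arm hides the tray in this view, so I'll back off further to the left.

>>> {"op": "step_arm", "data": {
  "deltas": [
    {"xyz":[40,-8,0],"rotation":[0,0,0],"gripper":0.2},
    {"xyz":[40,-8,0],"rotation":[0,0,0],"gripper":0.2},
    {"xyz":[40,-8,0],"rotation":[0,0,0],"gripper":0.2},
    {"xyz":[40,-8,0],"rotation":[0,0,0],"gripper":0.2},
    {"xyz":[40,-8,0],"rotation":[0,0,0],"gripper":0.2},
    {"xyz":[40,-8,0],"rotation":[0,0,0],"gripper":0.2},
    {"xyz":[40,-8,0],"rotation":[0,0,0],"gripper":0.2},
    {"xyz":[40,-8,0],"rotation":[0,0,0],"gripper":0.2},
    {"xyz":[40,-8,0],"rotation":[0,0,0],"gripper":0.2},
    {"xyz":[40,-8,0],"rotation":[0,0,0],"gripper":0.2},
    {"xyz":[20,-4,0],"rotation":[0,0,0],"gripper":0.2},
    {"xyz":[0,0,0],"rotation":[0,0,0],"gripper":0.2}
  ]
}}

```text
time_s: 14.88
tool_pos: [0.5475, 0.3936, 0.2505]
ee_rot: [0.7, 0.715, 0.0, 0.0]
ft_force: [0.3, -0.2, 0.2]
width: 0.601
finger_force: 0.0
```

Run:
```python
from h import *
c=camera("top"); print(get_obs()["tool_pos"],get_obs()["time_s"])
for n,roi,z in(("far",(360,120,425,165),.121),("mid",(370,170,425,205),.121),("near",(375,220,435,255),.121)):
    try: print(n,rect(cast(c,yellow(c["color"],roi),z)))
    except Exception as e: print(n,e)
cv2.imwrite("pics/top4.png",c["color"])
```

```text
[0.54822695 0.39170748 0.25060015] 14.925
far [ 641.9 -204.9   38.7   46.6    1.8]
mid [ 548.6 -207.2   36.6   46.7    1.2]
near [ 453.9 -209.2   36.6   46.7    0.9]
```

View pics/top4.png

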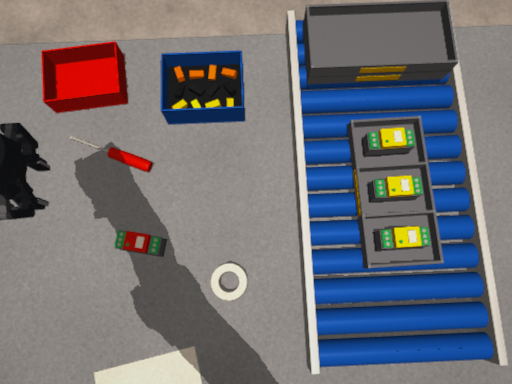

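The module stands in the far cell at about (388,140), in line with the two untouched ones at (397,187) and (405,237). It is measured within 2 mm of the cell centre and less than 1° off line.

```bash
python3 -c "
from plant import *
print(close_job())"
```

```text
the job is handed in; nothing more can be done
None
```

The yellow-fronted module now stands upright in the tray's far cell, within about 2 mm of centre and about 1° of the other two, which did not move; the job was handed in at about 15 s.

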